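Tighten down a toroidal transformer with a reversible ratchet

TASK

The ratchet on the transformer's centre bolt is still set to loosen. Flip its selector all the way over to tighten, then work the handle back and forth between the two capacitors until the bolt is snug, which is when the handle takes a push of about 12 N at the middle of its grip (2 N m), and leave it so with the handle released. Do not go to 17 N or more, as that crushes the transformer, and leave the other things on the bench where they are.

Things in the scene. Friction and masses are not known exactly. Their poses are not given: they have to be found in the camera images.
- chassis: aluminium plate of an open power supply, 280 x 250 mm, top 13 mm above the table. Origin on the table under the transformer's bolt axis, z up; reaches 115 mm to -x (the handle's side), 165 mm to +x, 125 mm to both y. Two dark capacitors, 35 mm across, top 126 mm above the table, stand at (-48, 71) and (-48, -71) mm and bound the handle's swing; heatsink 98 mm high along the +x edge
- toroid: toroidal transformer: copper-coloured ring 122 mm across, 57 mm high, between rubber pads, dished steel washer on top; origin at the centre of its underside. Its pads vary in thickness by too little to measure, so how far the bolt must turn is found only by feel
- bolt: vertical centre bolt, ratchet's socket locked on it; origin on the axis, 80 mm above the table. Clockwise from above tightens. It turns 65 to 150 degrees before its head bears on the washer; until then about 7 N at the middle of the grip moves it. Once it bears, the push rises evenly, about 1 N every 3 degrees: 12 N some 15 degrees after first bearing, 17 N some 30. It stays where left
- selector (a joint): direction selector on top of the ratchet, rad, about a vertical pivot: 0 = loosen, 0.9 = tighten (end stops); grows counter-clockwise from above. Its tab stands 0.45 rad left of the handle's line at 0, 0.45 rad right of it at 0.9 (seen from the handle's end, looking to the head). No spring: 3 N sideways on the tab slides it and it stays where left; the handle hardly moves meanwhile
- selector_tab (a point): middle of the selector's upright thumb tab, dark steel, 8 mm (along the selector) x 10 mm x 13 mm high, 136 mm above the table, 21 mm from the pivot. Nothing on the ratchet or chassis is higher than the tab; the head's top is 7 mm below this point, the selector's flat arm and pivot disc (17 mm across) 2 mm below it
- selector_pivot (a point): point on the selector's vertical pivot, level with selector_tab; 19 mm from the bolt axis towards the handle
- ratchet (a joint): handle angle about the bolt axis, rad: 0 = along the chassis's -x; grows clockwise seen from above (grip towards the chassis's +y). Swings from -0.6 to 0.6, where its neck meets a capacitor. Set to tighten, it turns the bolt when swung clockwise and clicks back freely (about 1 N, a tooth every 20 degrees, driving again only after passing a whole tooth) counter-clockwise; set to loosen, the reverse
- grip_mid (a point): middle of the ratchet handle's dark round grip, on its axis, 120 mm above the table and 165 mm from the bolt axis. The grip is level, 25 mm thick and 100 mm long along the handle; it is joined to the head by a steel neck 13 mm wide. The space beside and above it is free, and below it down to the plate
- head_top (a point): centre of the top face of the ratchet's round steel head (47 mm across, 18 mm thick), on the bolt axis, 129 mm above the table
- spare_socket: steel socket, 26 mm across, 38 mm high, standing on the chassis plate, loose: leave alone
- spare_washer: steel washer, 40 mm across, 4 mm thick, on the chassis plate, loose: leave alone
- multimeter: handheld multimeter, 180 x 86 x 46 mm, lying on the table, loose: leave alone
- pliers: long-nose pliers, about 160 mm long, 13 mm high, lying on the table, loose: leave alone
- cutters: side cutters, about 135 mm long, 13 mm high, lying on the table, loose: leave alone
- breadboard: white solderless breadboard, 165 x 55 mm, 21 mm high with its parts, lying on the table, loose: leave alone
- solder_spool: spool of solder, 56 mm across, 45 mm high, standing on the table, loose: leave alone
- screwdriver: screwdriver lying on the table, loose: leave alone

How it is judged:
By the outcome, as a careful person would: the job done as asked, in the order asked, and still so for the second after the job is handed in, with the robot touching nothing.
It also fails if it takes over 72 s, if anything falls off the work surface, if the arm or the gripper's body presses on something with over 40 N, if the wrist force passes 120 N, or if a joint passes its speed limit or range.

ROBOT

A 7-joint arm with a two-finger parallel gripper is mounted at the origin on the work surface. World frame = base frame: x ahead of the robot, y to its left, z up, the work surface at z = 0. Lengths are in m, angles in rad, forces in N, time in s.
With the tool pointing down it reaches from about 0.425 to 0.875 m from the base axis. Payload 9.9 kg.
Tool frame: the origin (TCP) lies midway between the tips of the shut fingers; the grasp point (between the pads) lies bot.grip_point_offset behind it (bot.grip_point_offset is the distance from the TCP to the grasp point, in m); z points along the fingers, y is the line along which they close (so a half turn about z gives the same grasp; the last joint's range is limited). The gripper opens to 85 mm and grips with 20 to 120 N. Pads are 22 mm wide; open, the fingers measure 114 mm over their backs; the gripper's body (76 mm by 85 mm) begins 54 mm behind the grasp point. The pads swing forward as they close: fully open they stand 13 mm farther back than shut.
Start: joints at [1.16, 0.576, 0.025, 1.437, -0.015, 1.129, -0.057], TCP at [0.217, -0.639, 0.231] pointing down, gripper open.
Joint ranges: [-2.76, 2.76], [-0.34, 2.15], [-1.52, 1.57], [0.19, 2.46], [-1.09, 4.23], [0.17, 1.99], [-2.82, 2.82]. Speed limits (rad/s): [2.22, 2.22, 3.01, 3.01, 3.14, 3.14, 3.14].

INTERFACE

Orientations are given as a 3x3 rotation matrix whose columns are the frame's x, y, z axes.
In Python, from workcell import bot, vision gives the robot as it stands.
- The arm moves only by the tool jog_arm, never from a script. Its argument "motion" is a list of rows, each a list of 6 numbers: the shift along the tool's x, y, z in units of 25 mm (1.0 is 25 mm), then the turn, a rotation vector about the tool's x, y, z in units of 6 degrees (1.0 is 6 degrees). In form: [[x, y, z, rx, ry, rz], ...]. A call has 1 to 5 rows; each row is the pose to reach, as a shift and turn from the pose commanded when the call began, along the tool's axes at that moment; what a row does not reach only later rows make up. A row lasts 1/8 s, in which the tool goes at most 62.5 mm and 10.7 degrees, less where a joint would pass 70% of its speed; a pose out of reach is approached as far as the arm can. A call with a gripper value outside its range is refused whole. "claw" is the opening in per cent of the stroke, from 0 (shut) to 100 (fully open), set as the call begins (left out, the last holds). The fingers move at their own pace and stop on an object; "grip_force" is the grip in N (left out, the last holds). Time passes only in rows, so rows that repeat a pose let the fingers close. It gives the time, the measured TCP pose, the force, the opening and the grip force at its end, in the units of the state.
- bot.get_state(): the state, without advancing time (a new reading comes with each control period).
- vision.snapshot(name): name is "scene" or "top"; returns the picture (420x560x3 uint8, red, green, blue); there is no depth.
- vision.calibration(name): a dict with "camera_matrix" (3x3 intrinsics, pixels), "D" ([k1, k2, p1, p2, k3] as OpenCV has them; the pictures are not rectified), "cam_to_world" (4x4, takes a point from camera to world coordinates). Camera axes: x right, y up, looking along -z (the intrinsics and any distortion apply to the point x, -y, -z); pixel columns grow to the right and rows downward; lengths in m; the calibration is good to about 2 mm. A picture is of the moment at which its call begins. calibration takes no time and is no camera call.
- bot.hand_in(): hands the job in; it is judged then, once.
The state is a dict: "time": time; "q": joint angles; "dq": joint speeds; "joint_torque": joint torques, N m; "tool_pos": TCP position; "tool_rot": TCP orientation; "wrist_force": force on the tool from outside, world axes, zero at the start; "wrist_torque": the same for the moment, N m; "opening": finger opening in m; "finger_force": force on a finger pad.
Only numpy, scipy, OpenCV 4.12 (cv2) and the standard library are available. Lean on these libraries where they do the work, as an engineer would, in place of code of your own. Each camera call takes 0.05 s, during which the arm holds its last target. There are 200 camera calls.

## Working session

There is one attempt and no reset: what is moved stays moved. The work goes in short steps, Python scripts to look and compute and a tool call to move; the robot and the scene stay as the last step left them, time stands still between calls to the robot, and variables do not carry over. Pictures are saved under pics/ and viewed, at most 10 in all, crops included, and the job is handed in when it is done.

Besides the shell and the picture viewer there is one more tool, called after ">>>" as a command line: name --pt "numbers of a row" for each row, then --argument value for the rest. jog_arm: Moves the arm, as the interface text tells. Its arguments: {"type":"object","properties":{"motion":{"type":"array"},"claw":{"type":"number"},"grip_force":{"type":"number"}},"required":["motion"]}

```bash
mkdir -p pics; ls
python3 - <<'E'
from workcell import bot, vision
import cv2, numpy as np
s=bot.get_state(); print(s, bot.grip_point_offset)
for n in ("scene","top"):
    im=vision.snapshot(n); cv2.imwrite(f"pics/{n}0.png",cv2.cvtColor(im,cv2.COLOR_RGB2BGR))
    c=vision.calibration(n); print(n,c)
E
```

```text
pics
{'time': 0.0, 'q': array([ 1.16019247,  0.5765466 ,  0.02485471,  1.43789024, -0.01502799,
        1.12901001, -0.05648118]), 'dq': array([-6.89039214e-05,  6.98311083e-04, -3.00945584e-04,  7.14208948e-04,
        6.31246648e-04, -1.66076148e-03,  1.16107571e-03]), 'joint_torque': array([ 5.81806999e-04, -7.65749931e+01,  2.25080051e+00, -2.85963696e+01,
        1.53162202e-02,  1.28004898e-02,  5.82177540e-05]), 'tool_pos': array([ 0.21655136, -0.63884646,  0.23043942]), 'tool_rot': array([[ 9.47062819e-01,  3.21047748e-01, -6.00084917e-04],
       [ 3.21048302e-01, -9.47061540e-01,  1.55807435e-03],
       [-6.81010840e-05, -1.66825053e-03, -9.99998606e-01]]), 'wrist_force': array([ 0.28642085,  0.24234735, -0.10949335]), 'wrist_torque': array([ 0.04797918, -0.00469793, -0.03804818]), 'finger_force': 0.0, 'opening': 0.08486076562446207} 0.0187
scene {'camera_matrix': array([[506.57875147,   0.        , 283.28918287],
       [  0.        , 506.57875147, 209.69275316],
       [  0.        ,   0.        ,   1.        ]]), 'D': array([0.01408043, 0.        , 0.        , 0.       
[... 187 characters left out ...]
,  0.78538476,  1.15300396],
       [ 0.        ,  0.        ,  0.        ,  1.        ]])}
top {'camera_matrix': array([[521.73814013,   0.        , 274.55490865],
       [  0.        , 521.73814013, 205.24434888],
       [  0.        ,   0.        ,   1.        ]]), 'D': array([0.04394147, 0.        , 0.        , 0.        , 0.        ]), 'cam_to_world': array([[ 4.64624125e-05,  9.95435418e-01, -9.54375575e-02,
         4.10569257e-01],
       [-9.99882133e-01,  1.51151014e-03,  1.52786159e-02,
         4.92614312e-03],
       [ 1.53531303e-02,  9.54255987e-02,  9.95318158e-01,
         1.66801126e+00],
       [ 0.00000000e+00,  0.00000000e+00,  0.00000000e+00,
         1.00000000e+00]])}
```

View pics/top0.png

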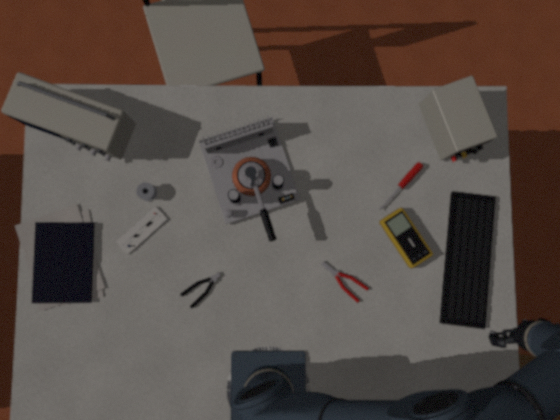

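View pics/scene0.png

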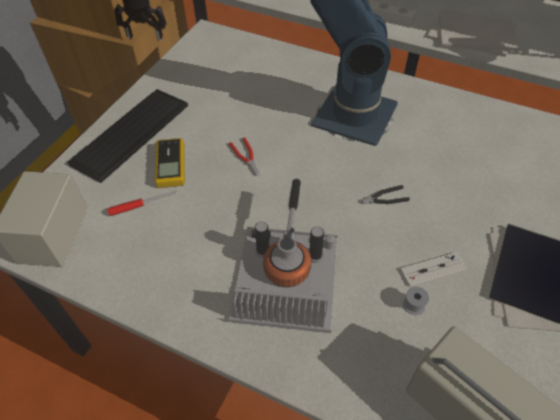

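The top view shows the ratchet head near (254,174), the grip from (262,210) to (271,240), and the capacitors near (235,195) and (278,181). The scene view shows the head near (288,243) and the grip near (295,193). I'll enlarge both.

```bash
cat > h.py <<'E'
from workcell import bot, vision
import cv2, numpy as np
def cal(n):
    c=vision.calibration(n); return c["camera_matrix"],c["D"],c["cam_to_world"]
def pix2w(n,uv,z):
    K,D,T=cal(n); p=cv2.undistortPoints(np.array([[uv]],float),K,D)[0,0]
    d=T[:3,:3]@np.array([p[0],-p[1],-1]); o=T[:3,3]; return o+d*(z-o[2])/d[2]
def w2pix(n,P):
    K,D,T=cal(n); c=(np.asarray(P,float)-T[:3,3])@T[:3,:3]*[1,-1,-1]
    return cv2.projectPoints(c.reshape(-1,1,3),np.zeros(3),np.zeros(3),K,D)[0][:,0]
def crop(n,u,v,w,h,f,im=None):
    im=vision.snapshot(n) if im is None else im
    c=im[v:v+h,u:u+w]; c=cv2.resize(c,None,fx=f,fy=f,interpolation=cv2.INTER_CUBIC)
    return cv2.cvtColor(cv2.convertScaleAbs(c,alpha=1.4),cv2.COLOR_RGB2BGR)
E
python3 - <<'E'
from h import *
a=crop("top",195,110,100,140,4); b=crop("scene",225,170,130,160,3.5)
b=b[:560]; cv2.imwrite("pics/c1.png",np.hstack([a[:,:340] if 0 else a[:,:380],cv2.resize(b,(380,int(b.shape[0]*380/b.shape[1])))[:560] if 0 else b[:, :400]])[:560])
E
```

```text
(no output)
```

View pics/c1.png

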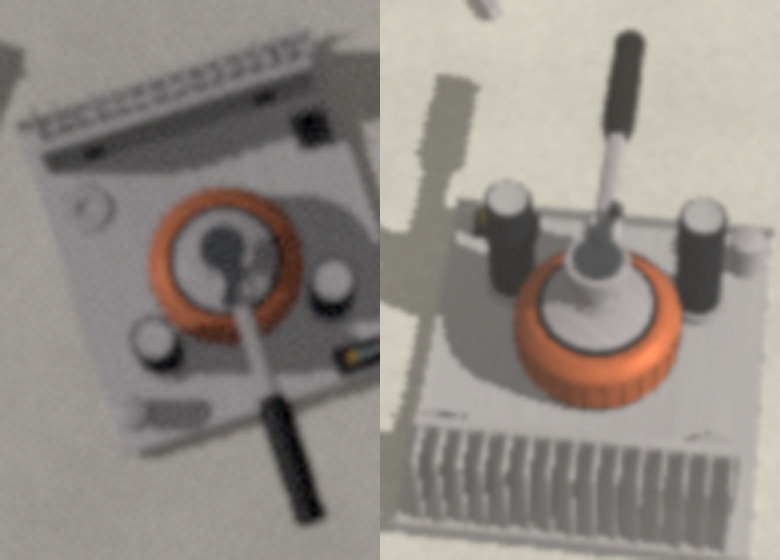

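The left half (top camera, image = 195+x/4, 110+y/4) has the cap tops at crop (158,335) and (333,280), the head at (224,248), the grip ends at (273,398) and (310,520), and the tab near (232,297). The right half (scene camera, image = 225+(x-380)/3.5, 170+y/3.5) has the cap tops at (510,198) and (704,217), the grip ends at (629,35) and (618,135), and the tab near (615,210).

Run:
```python
from h import *
np.set_printoptions(precision=4,suppress=True)
T=lambda x,y:(195+x/4,110+y/4); S=lambda x,y:(225+(x-380)/3.5,170+y/3.5)
for nm,t,s,z in [("capA",(158,335),(704,217),.126),("capB",(333,280),(510,198),.126),("head",(224,248),(601,262),.129),("gripin",(273,398),(618,135),.12),("gripout",(310,520),(629,37),.12),("tab",(232,297),(615,210),.136)]:
    print(nm,pix2w("top",T(*t),z),pix2w("scene",S(*s),z))
A=pix2w("top",T(158,335),.126);B=pix2w("top",T(333,280),.126)
# which is +y: handle dir -x is towards robot => +x away from the robot
for A,B in [(A,B),(pix2w("scene",S(704,217),.126),pix2w("scene",S(510,198),.126))]:
    ey=(A-B)[:2];d=np.linalg.norm(ey);ey/=d; ex=np.array([ey[1],-ey[0]]);print("d",d,"ex",ex,"ey",ey,"origin",(A+B)[:2]/2+.048*ex)
```

```text
capA [0.5926 0.1003 0.126 ] [0.5911 0.1075 0.126 ]
capB [ 0.6341 -0.0298  0.126 ] [ 0.6346 -0.0254  0.126 ]
head [0.6575 0.0515 0.129 ] [0.6591 0.0582 0.129 ]
gripin [0.5462 0.0148 0.12  ] [0.5449 0.019  0.12  ]
gripout [ 0.4556 -0.0128  0.12  ] [ 0.453  -0.0138  0.12  ]
tab [0.6198 0.0452 0.136 ] [0.6189 0.0504 0.136 ]
d 0.13652822770453743 ex [0.9526 0.3043] ey [-0.3043  0.9526] origin [0.6591 0.0499]
d 0.13977487025268273 ex [0.9504 0.3112] ey [-0.3112  0.9504] origin [0.6584 0.056 ]
```

>>> jog_arm --pt "1.6 -1.5 0 0 0 0" --pt "3.3 -3 0 0 0 0" --pt "5 -4.6 0 0 0 0" --pt "6.7 -6.2 0 0 0 0" --pt "8.4 -7.8 0 0 0 0" --claw 0

```text
time: 0.82
tool_pos: [0.3537, -0.3854, 0.2313]
tool_rot: [[0.947, 0.321, 0.0], [0.321, -0.947, -0.0], [0.0, 0.0, -1.0]]
wrist_force: [2.0, 0.1, -0.3]
opening: 0.0003
finger_force: 0.0
```

>>> jog_arm --pt "1.7 -1.6 0 0 0 0" --pt "3.4 -3.2 0 0 0 0" --pt "5.1 -4.7 0 0 0 0" --pt "6.8 -6.3 0 0 0 0" --pt "8.5 -7.9 0 0 0 0"

```text
time: 1.45
tool_pos: [0.4915, -0.1302, 0.2314]
tool_rot: [[0.947, 0.321, 0.0], [0.321, -0.947, -0.0], [0.0, 0.0, -1.0]]
wrist_force: [0.0, -1.3, 0.1]
opening: -0.0002
finger_force: 0.0
```

>>> jog_arm --pt "1.7 -1.6 0 0 0 0" --pt "3.4 -3.2 0 0 0 0" --pt "5.1 -4.7 0 0 0 0" --pt "6.2 -6 0 0 0 0" --pt "7 -6.4 0 0 0 0"

```text
time: 2.08
tool_pos: [0.6054, 0.0794, 0.231]
tool_rot: [[0.946, 0.325, -0.001], [0.325, -0.946, 0.001], [-0.0, -0.001, -1.0]]
wrist_force: [1.0, -1.1, 0.2]
opening: -0.0002
finger_force: 0.0
```

>>> jog_arm --pt "0.2 0 1.2 0 0 0" --pt "0.2 0 2.4 0 0 0" --pt "0.2 0 3.4 0 0 0" --pt "0.2 0 3.74 0 0 -0.1" --pt "0.2 0 3.74 0 0 -0.1"

```text
time: 2.7
tool_pos: [0.6099, 0.0773, 0.1377]
tool_rot: [[0.944, 0.331, -0.001], [0.331, -0.944, -0.0], [-0.001, -0.0, -1.0]]
wrist_force: [-0.4, 0.4, -0.4]
opening: 0.0001
finger_force: 0.0
```

Run:
```python
from h import *
s=bot.get_state();print(s["tool_pos"],s["wrist_force"])
a=crop("top",225,145,60,70,7); b=crop("scene",255,185,60,70,7)
cv2.imwrite("pics/c2.png",np.hstack([a,b])[:560])
```

```text
[0.60988651 0.07732835 0.13772224] [-0.40001389  0.417551   -0.38547965]
```

View pics/c2.png

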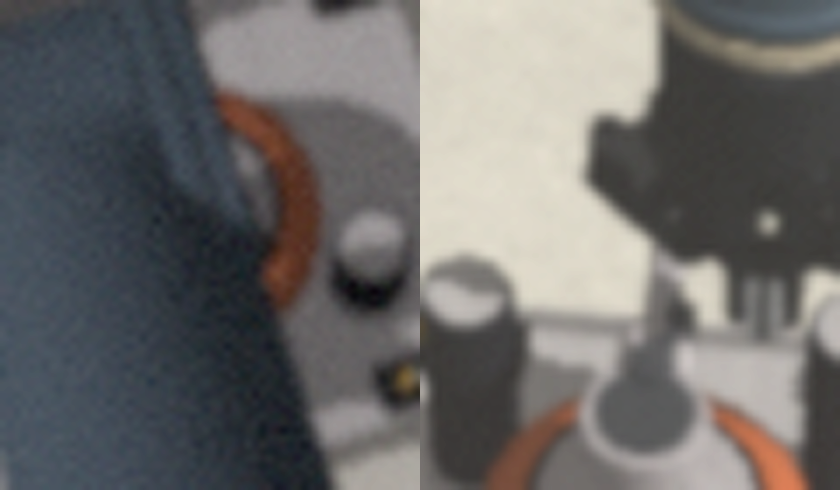

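The right half shows the closed fingers at crop (765,300) and the tab at (680,305), a free gap of about 12 mm at matching depth. I'll push sideways along tool +y.

>>> jog_arm --pt "0 0.3 0 0 0 0.1" --pt "0 0.5 0 0 0 0.2" --pt "0 0.6 0 0 0 0.2" --pt "0 0.7 0 0 0 0.2"

```text
time: 3.3
tool_pos: [0.6156, 0.0611, 0.1378]
tool_rot: [[0.95, 0.311, -0.0], [0.311, -0.95, 0.001], [-0.0, -0.001, -1.0]]
wrist_force: [-1.0, 3.6, 0.8]
opening: -0.0001
finger_force: 2.0
```

>>> jog_arm --pt "0 0.1 0 0 0 0" --pt "0 0.2 0 0 0 0"

```text
time: 3.55
tool_pos: [0.616, 0.0572, 0.1375]
tool_rot: [[0.95, 0.312, -0.003], [0.312, -0.95, 0.001], [-0.002, -0.002, -1.0]]
wrist_force: [-3.9, 3.3, 0.7]
opening: -0.0002
finger_force: 2.1
```

>>> jog_arm --pt "0 0.1 0 0 0 0" --pt "0 0.2 0 0 0 0"

```text
time: 3.8
tool_pos: [0.6184, 0.0516, 0.1376]
tool_rot: [[0.95, 0.311, -0.001], [0.311, -0.95, 0.0], [-0.001, -0.001, -1.0]]
wrist_force: [-2.8, 3.5, -0.2]
opening: 0.0001
finger_force: 2.0
```

>>> jog_arm --pt "0 0.1 0 0 0 0" --pt "0 0.15 0 0 0 0" --pt "0 0.15 0 0 0 0"

```text
time: 4.18
tool_pos: [0.6204, 0.0474, 0.1378]
tool_rot: [[0.95, 0.311, 0.001], [0.311, -0.95, -0.0], [0.0, 0.0, -1.0]]
wrist_force: [-1.2, 2.0, -0.9]
opening: -0.0
finger_force: 0.7
```

>>> jog_arm --pt "0 0.1 0 0 0 0" --pt "0 0.15 0 0 0 0" --pt "0 0.15 0 0 0 0"

```text
time: 4.55
tool_pos: [0.6216, 0.044, 0.1379]
tool_rot: [[0.95, 0.311, 0.001], [0.311, -0.95, -0.0], [0.001, 0.0, -1.0]]
wrist_force: [-0.4, 1.5, -0.7]
opening: -0.0004
finger_force: 0.5
```

Run:
```python
from h import *
s=bot.get_state();print(s["tool_pos"],s["wrist_force"])
b=crop("scene",255,165,70,80,7)
cv2.imwrite("pics/c3.png",b)
```

```text
[0.62164457 0.04395786 0.13794483] [-0.42781744  1.53489085 -0.71786945]
```

View pics/c3.png

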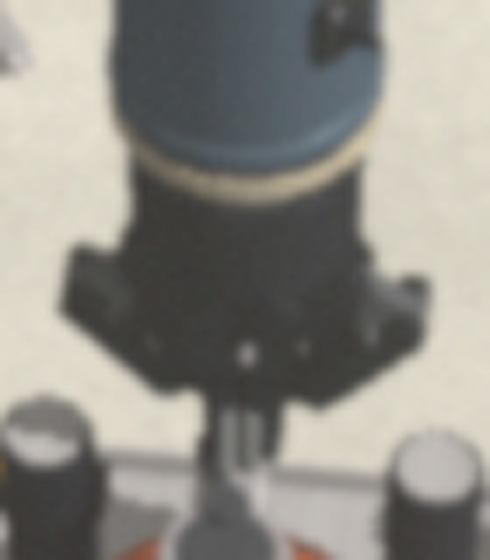

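>>> jog_arm --pt "0 0.1 0 0 0 0" --pt "0 0.2 0 0 0 0" --pt "0 0.2 0 0 0 0"

```text
time: 4.97
tool_pos: [0.6231, 0.0407, 0.1379]
tool_rot: [[0.95, 0.312, 0.001], [0.312, -0.95, 0.002], [0.001, -0.001, -1.0]]
wrist_force: [0.4, 5.7, -0.2]
opening: 0.0002
finger_force: 2.4
```

>>> jog_arm --pt "0 -0.3 0 0 0 0" --pt "0 -0.8 -0.4 0 0 0" --pt "-1 -2.5 -2 0 0 0" --pt "-3 -4.5 -3 0 0 0" --pt "-5 -6 -3 0 0 0"

```text
time: 5.6
tool_pos: [0.4684, 0.1408, 0.2141]
tool_rot: [[0.95, 0.312, 0.004], [0.312, -0.95, 0.002], [0.004, -0.0, -1.0]]
wrist_force: [-0.1, 1.9, -0.7]
opening: -0.0001
finger_force: 0.0
```

Run:
```python
from h import *
s=bot.get_state();print(s["tool_pos"],s["wrist_force"])
a=crop("top",225,145,60,100,6)[:600]; b=crop("scene",255,180,60,85,7)[:595]
cv2.imwrite("pics/c4.png",np.hstack([a[:595],b])[:595])
```

```text
[0.46840516 0.14080722 0.21410564] [-0.12616474  1.89571069 -0.66844817]
```

View pics/c4.png

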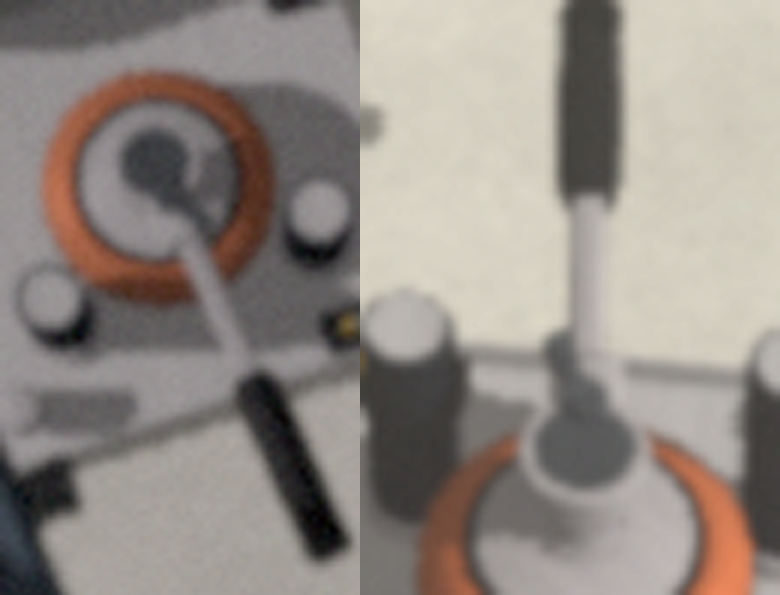

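Left half shows the tab at crop (206,216), now right of the handle line, the head disc at (155,160), and the grip ends at (258,380) and (328,548). The selector has flipped and the handle has swung slightly ccw. In the right half the tab is at (562,352).

Run:
```python
from h import *
np.set_printoptions(precision=4,suppress=True)
T=lambda x,y:(225+x/6,145+y/6); S=lambda x,y:(255+(x-360)/7,180+y/7)
O=np.array([.6588,.053])
gi=(pix2w("top",T(258,380),.12)[:2]); go=pix2w("top",T(328,548),.12)[:2]
si=pix2w("scene",S(590,200),.12)[:2]
tb=[pix2w("top",T(206,216),.136)[:2],pix2w("scene",S(562,350),.136)[:2]]
print(gi,go,si,tb)
u=(go-gi)/np.linalg.norm(go-gi); ex=np.array([.951,.309]);ey=np.array([-.309,.951])
print("handle ang deg",[np.degrees(np.arctan2(v@ey,-v@ex)) for v in (u,gi-O,go-O,si-O)])
g=np.arctan2(*( (lambda v:(v@ey,-v@ex))((gi+go)/2-O))); h=-np.cos(g)*ex+np.sin(g)*ey; r=-(-np.sin(g)*-ex*-1) if 0 else None
n=np.cos(g)*ey+np.sin(g)*ex
for t in tb:
    v=t-O-.019*h; print("tab rel pivot: along",v@h,"left",v@n, np.arctan2(v@n,v@h))
print("grip_mid",O+.165*h)
```

```text
[0.5497 0.0007] [ 0.4665 -0.034 ] [0.5506 0.0068] [array([0.6295, 0.0265]), array([0.6276, 0.0318])]
handle ang deg [np.float64(-4.611837977614177), np.float64(-7.6220971058584075), np.float64(-6.336227816990141), np.float64(-5.095795455856962)]
tab rel pivot: along 0.018685616056239723 left -0.011777227652205399 -0.5623893672327098
tab rel pivot: along 0.018201170680755597 left -0.006145933114069982 -0.32564569227199813
grip_mid [ 0.509  -0.0162]
```

The tab sits about 0.44 rad right of the handle line, so the selector is at its stop. Next I'll straddle the grip at a handle angle of about -6°.

>>> jog_arm --pt "-0.1 2 0 0 0 -0.3" --pt "-0.3 4.2 0 0 0 -0.6" --pt "-0.43 5.8 0 0 0 -1" --pt "-0.43 6.39 0 0 0 -1" --pt "-0.43 6.39 0 0 0 -1" --claw 52

```text
time: 6.32
tool_pos: [0.5088, -0.0166, 0.2123]
tool_rot: [[0.913, 0.407, 0.0], [0.407, -0.913, 0.0], [0.0, 0.0, -1.0]]
wrist_force: [-0.8, 0.6, 0.4]
opening: 0.0445
finger_force: 0.0
```

>>> jog_arm --pt "0 0 1.2 0 0 0" --pt "0 0 2.6 0 0 0" --pt "0 0 3.8 0 0 0" --pt "0 0 4.6 0 0 0" --pt "0 0 4.6 0 0 0"

```text
time: 6.95
tool_pos: [0.5076, -0.0143, 0.0961]
tool_rot: [[0.912, 0.411, -0.003], [0.411, -0.912, 0.001], [-0.002, -0.002, -1.0]]
wrist_force: [0.2, -0.1, 0.6]
opening: 0.0444
finger_force: 0.0
```

Run:
```python
from h import *
s=bot.get_state();print(s["tool_pos"],s["tool_rot"],s["wrist_force"],s["opening"])
b=crop("scene",235,120,120,120,5)
cv2.imwrite("pics/c5.png",b)
```

```text
[ 0.50762704 -0.01429259  0.09613955] [[ 9.11672477e-01  4.10908679e-01 -2.71164206e-03]
 [ 4.10911872e-01 -9.11674782e-01  7.24135409e-04]
 [-2.17458216e-03 -1.77442024e-03 -9.99996061e-01]] [ 0.17349998 -0.1446234   0.5509724 ] 0.0443842059982307
```

View pics/c5.png

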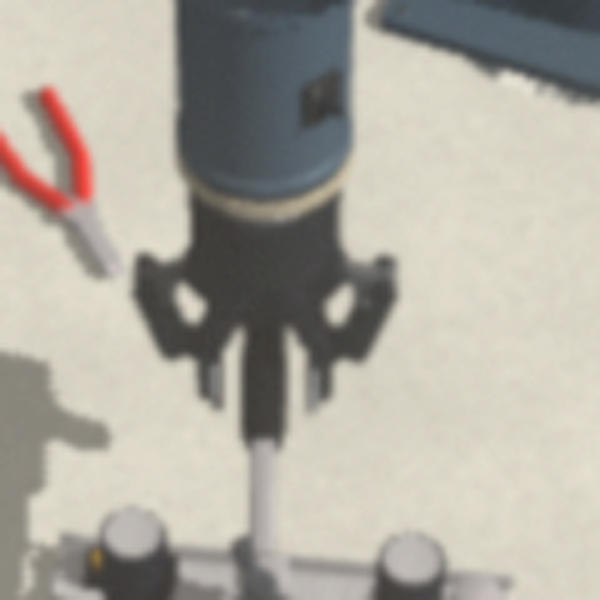

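The grip lies centred between the open fingers (left finger near crop (212,385), right near (318,390)). I'll swing ccw to click back.

>>> jog_arm --pt "0.036 0.69 0 0 0 -1" --pt "0.144 1.372 0 0 0 -2" --pt "0.323 2.04 0 0 0 -3" --pt "0.571 2.684 0 0 0 -4" --pt "0.571 2.684 0 0 0 -4"

```text
time: 7.62
tool_pos: [0.5502, -0.0721, 0.0982]
tool_rot: [[0.669, 0.743, 0.002], [0.743, -0.669, -0.0], [0.001, 0.002, -1.0]]
wrist_force: [-0.5, 0.7, -0.7]
opening: 0.0445
finger_force: 0.0
```

>>> jog_arm --pt "0.01 0.345 0 0 0 -0.5" --pt "0.025 0.575 0 0 0 -0.83" --pt "0.025 0.575 0 0 0 -0.83"

```text
time: 8.0
tool_pos: [0.5603, -0.0806, 0.0974]
tool_rot: [[0.601, 0.799, 0.001], [0.799, -0.601, -0.0], [0.0, 0.0, -1.0]]
wrist_force: [0.0, 0.1, -0.3]
opening: 0.0449
finger_force: 0.0
```

>>> jog_arm --pt "0.036 -0.69 0 0 0 1" --pt "0.144 -1.372 0 0 0 2" --pt "0.323 -2.04 0 0 0 3" --pt "0.571 -2.684 0 0 0 4"

```text
time: 8.5
tool_pos: [0.5146, -0.0294, 0.0973]
tool_rot: [[0.877, 0.481, 0.001], [0.481, -0.877, -0.001], [0.0, 0.001, -1.0]]
wrist_force: [3.0, -3.7, -1.5]
opening: 0.0444
finger_force: 2.3
```

>>> jog_arm --pt "0.036 -0.69 0 0 0 1" --pt "0.144 -1.372 0 0 0 2" --pt "0.323 -2.04 0 0 0 3" --pt "0.571 -2.684 0 0 0 4"

```text
time: 9.0
tool_pos: [0.4938, 0.036, 0.0971]
tool_rot: [[0.997, 0.083, -0.001], [0.083, -0.997, -0.001], [-0.001, 0.001, -1.0]]
wrist_force: [-0.3, -4.4, -0.9]
opening: 0.0443
finger_force: 2.0
```

>>> jog_arm --pt "0.036 -0.69 0 0 0 1" --pt "0.144 -1.372 0 0 0 2" --pt "0.323 -2.04 0 0 0 3"

```text
time: 9.38
tool_pos: [0.4969, 0.0877, 0.097]
tool_rot: [[0.974, -0.229, -0.002], [-0.229, -0.974, -0.001], [-0.002, 0.002, -1.0]]
wrist_force: [-0.5, -3.6, -0.6]
opening: 0.0444
finger_force: 2.0
```

>>> jog_arm --pt "0.01 -0.345 0 0 0 0.5"

```text
time: 9.5
tool_pos: [0.4991, 0.0967, 0.0969]
tool_rot: [[0.961, -0.277, -0.002], [-0.277, -0.961, -0.001], [-0.002, 0.001, -1.0]]
wrist_force: [-3.4, -2.5, 0.7]
opening: 0.0444
finger_force: 1.8
```

>>> jog_arm --pt "0 0 0 0 0 0"

```text
time: 9.62
tool_pos: [0.4999, 0.0969, 0.097]
tool_rot: [[0.962, -0.273, -0.001], [-0.273, -0.962, -0.0], [-0.001, 0.0, -1.0]]
wrist_force: [-0.9, -0.5, -0.7]
opening: 0.0445
finger_force: 0.3
```

Run:
```python
from h import *
s=bot.get_state();print(s["tool_pos"],s["wrist_force"],s["wrist_torque"],s["time"])
b=crop("top",225,145,100,100,6)
cv2.imwrite("pics/c6.png",b)
```

```text
[0.49989944 0.09690161 0.09699793] [-0.91148507 -0.4874833  -0.66068146] [-0.1051178   0.10621409  0.06134246] 9.625
```

View pics/c6.png

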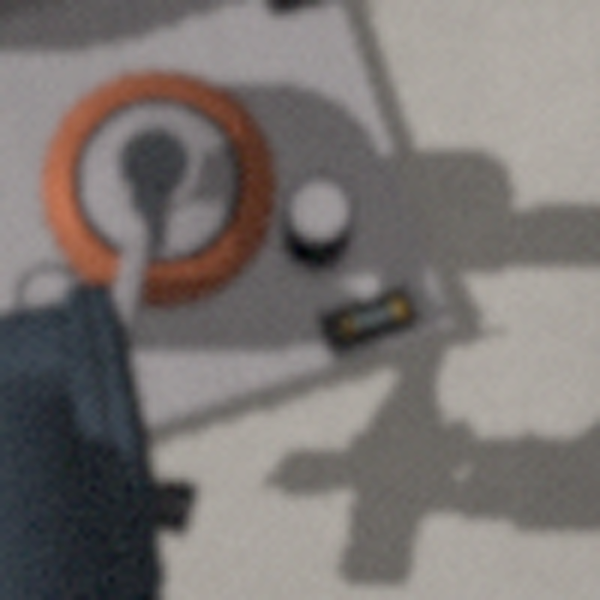

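The handle is at about +30° with the tab still on the right. Now I'll click back ccw.

>>> jog_arm --pt "0.036 0.69 0 0 0 -1" --pt "0.144 1.372 0 0 0 -2" --pt "0.323 2.04 0 0 0 -3" --pt "0.571 2.684 0 0 0 -4"

```text
time: 10.18
tool_pos: [0.4962, 0.0273, 0.0974]
tool_rot: [[0.989, 0.145, 0.001], [0.145, -0.989, 0.001], [0.001, -0.0, -1.0]]
wrist_force: [1.6, 1.1, 0.1]
opening: 0.0445
finger_force: 0.5
```

>>> jog_arm --pt "0.036 0.69 0 0 0 -1" --pt "0.144 1.372 0 0 0 -2" --pt "0.323 2.04 0 0 0 -3" --pt "0.571 2.684 0 0 0 -4"

```text
time: 10.68
tool_pos: [0.52, -0.0371, 0.0974]
tool_rot: [[0.845, 0.535, 0.001], [0.535, -0.845, 0.001], [0.001, 0.0, -1.0]]
wrist_force: [-0.1, 1.2, 0.3]
opening: 0.0442
finger_force: 0.3
```

>>> jog_arm --pt "0.036 0.69 0 0 0 -1" --pt "0.144 1.372 0 0 0 -2" --pt "0.323 2.04 0 0 0 -3" --pt "0.441 2.365 0 0 0 -3.5" --pt "0.441 2.365 0 0 0 -3.5"

```text
time: 11.3
tool_pos: [0.5606, -0.0817, 0.0971]
tool_rot: [[0.602, 0.799, 0.001], [0.799, -0.602, 0.0], [0.001, 0.001, -1.0]]
wrist_force: [0.2, -0.3, 1.2]
opening: 0.0441
finger_force: 0.0
```

>>> jog_arm --pt "0.009 -0.345 0 0 0 0.5" --pt "0.036 -0.69 0 0 0 1" --pt "0.081 -1.03 0 0 0 1.5"

```text
time: 11.68
tool_pos: [0.5405, -0.0636, 0.0973]
tool_rot: [[0.72, 0.694, 0.001], [0.694, -0.72, -0.0], [0.0, 0.001, -1.0]]
wrist_force: [0.7, -0.5, -0.7]
opening: 0.0447
finger_force: 0.4
```

>>> jog_arm --pt "0.009 -0.345 0 0 0 0.5" --pt "0.036 -0.69 0 0 0 1"

```text
time: 11.92
tool_pos: [0.5291, -0.0507, 0.0973]
tool_rot: [[0.789, 0.615, 0.001], [0.615, -0.789, -0.0], [0.0, 0.001, -1.0]]
wrist_force: [1.0, -1.0, -0.1]
opening: 0.0447
finger_force: 0.7
```

>>> jog_arm --pt "0.009 -0.345 0 0 0 0.5" --pt "0.036 -0.69 0 0 0 1"

```text
time: 12.18
tool_pos: [0.5195, -0.0372, 0.0973]
tool_rot: [[0.849, 0.528, 0.001], [0.528, -0.849, -0.001], [0.0, 0.001, -1.0]]
wrist_force: [0.7, -2.6, -1.5]
opening: 0.0445
finger_force: 1.7
```

>>> jog_arm --pt "0.009 -0.345 0 0 0 0.5" --pt "0.036 -0.69 0 0 0 1"

```text
time: 12.42
tool_pos: [0.5108, -0.0223, 0.0972]
tool_rot: [[0.9, 0.437, 0.0], [0.437, -0.9, -0.001], [-0.0, 0.001, -1.0]]
wrist_force: [1.2, -3.8, -0.7]
opening: 0.0449
finger_force: 2.0
```

>>> jog_arm --pt "0.009 -0.345 0 0 0 0.5" --pt "0.036 -0.69 0 0 0 1"

```text
time: 12.68
tool_pos: [0.5037, -0.0065, 0.0972]
tool_rot: [[0.94, 0.34, -0.0], [0.34, -0.94, -0.001], [-0.001, 0.001, -1.0]]
wrist_force: [0.1, -3.3, -0.3]
opening: 0.0442
finger_force: 1.8
```

>>> jog_arm --pt "0.009 -0.345 0 0 0 0.5" --pt "0.036 -0.69 0 0 0 1"

```text
time: 12.92
tool_pos: [0.4983, 0.0099, 0.0971]
tool_rot: [[0.971, 0.24, -0.001], [0.24, -0.971, -0.001], [-0.001, 0.001, -1.0]]
wrist_force: [-0.6, -5.2, -0.7]
opening: 0.0445
finger_force: 2.0
```

>>> jog_arm --pt "0.009 -0.345 0 0 0 0.5" --pt "0.036 -0.69 0 0 0 1"

```text
time: 13.18
tool_pos: [0.4948, 0.0268, 0.0971]
tool_rot: [[0.991, 0.137, -0.001], [0.137, -0.991, -0.001], [-0.001, 0.001, -1.0]]
wrist_force: [-2.2, -3.9, 0.2]
opening: 0.0449
finger_force: 1.9
```

>>> jog_arm --pt "0.009 -0.345 0 0 0 0.5" --pt "0.036 -0.69 0 0 0 1"

```text
time: 13.42
tool_pos: [0.4931, 0.0441, 0.097]
tool_rot: [[0.999, 0.033, -0.001], [0.033, -0.999, -0.001], [-0.002, 0.001, -1.0]]
wrist_force: [-2.0, -4.3, 0.6]
opening: 0.0443
finger_force: 2.1
```

>>> jog_arm --pt "0.009 -0.345 0 0 0 0.5" --pt "0.036 -0.69 0 0 0 1"

```text
time: 13.68
tool_pos: [0.4932, 0.0613, 0.097]
tool_rot: [[0.997, -0.072, -0.002], [-0.072, -0.997, -0.001], [-0.002, 0.002, -1.0]]
wrist_force: [-2.9, -4.3, 0.1]
opening: 0.0444
finger_force: 2.2
```

>>> jog_arm --pt "0.009 -0.345 0 0 0 0.5" --pt "0.036 -0.69 0 0 0 1"

```text
time: 13.92
tool_pos: [0.4949, 0.0783, 0.0969]
tool_rot: [[0.984, -0.176, -0.003], [-0.176, -0.984, -0.002], [-0.002, 0.002, -1.0]]
wrist_force: [-3.6, -5.2, 1.6]
opening: 0.0442
finger_force: 2.9
```

>>> jog_arm --pt "0.009 -0.345 0 0 0 0.5" --pt "0.036 -0.69 0 0 0 1"

```text
time: 14.18
tool_pos: [0.4983, 0.0946, 0.0968]
tool_rot: [[0.961, -0.278, -0.004], [-0.278, -0.961, -0.002], [-0.003, 0.003, -1.0]]
wrist_force: [-5.1, -7.0, 2.8]
opening: 0.0443
finger_force: 3.9
```

The push is rising now: the fingers went from 2.0 to 3.9, and the wrist tangential from 4.4 to 8.2. I'll cross-check that reading against joint torque.

Run:
```python
from h import *
np.set_printoptions(precision=3,suppress=True)
s=bot.get_state();p=s["tool_pos"];f=s["wrist_force"]
print(s["time"],p,f,s["wrist_torque"],s["joint_torque"],s["dq"],s["finger_force"])
print("moment z at base from wrist force",p[0]*f[1]-p[1]*f[0])
O=np.array([.6588,.053]);d=p[:2]-O;print("R",np.linalg.norm(d),"M bolt",d[0]*f[1]-d[1]*f[0])
```

```text
14.175 [0.498 0.095 0.097] [-5.122 -6.965  2.76 ] [-1.461  0.997  0.021] [ -1.448 -60.579  -0.619 -21.576  -0.927  -2.274   0.853] [-0.209  0.039  0.136 -0.068 -0.111  0.039 -0.415] 3.9068533899262547
moment z at base from wrist force -2.9861439513369468
R 0.1657752806158573 M bolt 1.3308553460413706
```

>>> jog_arm --pt "0.036 0.69 0 0 0 -1" --pt "0.144 1.372 0 0 0 -2" --pt "0.323 2.04 0 0 0 -3" --pt "0.571 2.684 0 0 0 -4"

```text
time: 14.68
tool_pos: [0.4957, 0.0279, 0.0973]
tool_rot: [[0.99, 0.144, 0.001], [0.144, -0.99, 0.001], [0.001, -0.0, -1.0]]
wrist_force: [0.9, 0.6, 0.1]
opening: 0.0441
finger_force: 0.5
```

>>> jog_arm --pt "0.036 0.69 0 0 0 -1" --pt "0.144 1.372 0 0 0 -2" --pt "0.323 2.04 0 0 0 -3" --pt "0.571 2.684 0 0 0 -4"

```text
time: 15.18
tool_pos: [0.5195, -0.0366, 0.0973]
tool_rot: [[0.846, 0.534, 0.001], [0.534, -0.846, 0.0], [0.001, -0.0, -1.0]]
wrist_force: [0.6, 0.9, 0.5]
opening: 0.0439
finger_force: 0.5
```

>>> jog_arm --pt "0.036 0.69 0 0 0 -1" --pt "0.049 0.8 0 0 0 -1.17" --pt "0.049 0.8 0 0 0 -1.17"

```text
time: 15.55
tool_pos: [0.5309, -0.0526, 0.0971]
tool_rot: [[0.777, 0.629, -0.0], [0.629, -0.777, 0.0], [0.0, -0.0, -1.0]]
wrist_force: [1.1, 0.7, 0.2]
opening: 0.0447
finger_force: 0.0
```

>>> jog_arm --pt "0.009 -0.345 0 0 0 0.5" --pt "0.036 -0.69 0 0 0 1" --pt "0.049 -0.8 0 0 0 1.17" --pt "0.049 -0.8 0 0 0 1.17"

```text
time: 16.05
tool_pos: [0.5195, -0.036, 0.0972]
tool_rot: [[0.847, 0.532, 0.0], [0.532, -0.847, -0.0], [0.0, 0.0, -1.0]]
wrist_force: [-0.8, -0.7, -0.0]
opening: 0.0444
finger_force: 0.0
```

>>> jog_arm --pt "0.004 -0.23 0 0 0 0.333" --pt "0.009 -0.345 0 0 0 0.5"

```text
time: 16.3
tool_pos: [0.5151, -0.0289, 0.097]
tool_rot: [[0.875, 0.485, -0.0], [0.485, -0.875, 0.0], [-0.0, -0.0, -1.0]]
wrist_force: [0.4, -1.1, 0.5]
opening: 0.0447
finger_force: 0.3
```

>>> jog_arm --pt "0.004 -0.23 0 0 0 0.333" --pt "0.009 -0.345 0 0 0 0.5"

```text
time: 16.55
tool_pos: [0.5109, -0.0211, 0.097]
tool_rot: [[0.899, 0.439, -0.0], [0.439, -0.899, 0.0], [-0.0, -0.0, -1.0]]
wrist_force: [0.0, -0.8, -0.6]
opening: 0.0443
finger_force: 0.5
```

>>> jog_arm --pt "0.001 -0.115 0 0 0 0.167" --pt "0.004 -0.23 0 0 0 0.333"

```text
time: 16.8
tool_pos: [0.5086, -0.0163, 0.097]
tool_rot: [[0.913, 0.407, -0.0], [0.407, -0.913, -0.0], [-0.0, 0.0, -1.0]]
wrist_force: [0.4, -1.7, -0.8]
opening: 0.0446
finger_force: 0.5
```

>>> jog_arm --pt "0.001 -0.115 0 0 0 0.167" --pt "0.004 -0.23 0 0 0 0.333"

```text
time: 17.05
tool_pos: [0.5064, -0.011, 0.097]
tool_rot: [[0.927, 0.375, -0.0], [0.375, -0.927, -0.0], [-0.0, 0.0, -1.0]]
wrist_force: [0.8, -1.9, -0.2]
opening: 0.0445
finger_force: 1.1
```

>>> jog_arm --pt "0.001 -0.115 0 0 0 0.167" --pt "0.004 -0.23 0 0 0 0.333"

```text
time: 17.3
tool_pos: [0.5047, -0.0064, 0.0971]
tool_rot: [[0.94, 0.342, 0.001], [0.342, -0.94, -0.001], [0.0, 0.001, -1.0]]
wrist_force: [1.0, -6.1, -1.1]
opening: 0.0447
finger_force: 3.4
```

>>> jog_arm --pt "0.001 -0.115 0 0 0 0.167" --pt "0.004 -0.23 0 0 0 0.333"

```text
time: 17.55
tool_pos: [0.503, -0.0016, 0.0971]
tool_rot: [[0.951, 0.309, 0.001], [0.309, -0.951, -0.002], [0.0, 0.002, -1.0]]
wrist_force: [2.1, -8.3, -2.0]
opening: 0.0441
finger_force: 4.2
```

>>> jog_arm --pt "0.001 -0.115 0 0 0 0.167" --pt "0.004 -0.23 0 0 0 0.333"

```text
time: 17.8
tool_pos: [0.5013, 0.0037, 0.0971]
tool_rot: [[0.961, 0.275, 0.001], [0.275, -0.961, -0.002], [0.0, 0.002, -1.0]]
wrist_force: [2.7, -8.8, -2.1]
opening: 0.0446
finger_force: 4.7
```

>>> jog_arm --pt "0.001 -0.115 0 0 0 0.167" --pt "0.004 -0.23 0 0 0 0.333"

```text
time: 18.05
tool_pos: [0.4997, 0.009, 0.0971]
tool_rot: [[0.97, 0.241, 0.001], [0.241, -0.97, -0.002], [0.0, 0.002, -1.0]]
wrist_force: [2.2, -10.2, -1.3]
opening: 0.0445
finger_force: 5.4
```

>>> jog_arm --pt "0.001 -0.086 0 0 0 0.125" --pt "0.002 -0.172 0 0 0 0.25"

```text
time: 18.3
tool_pos: [0.4986, 0.013, 0.097]
tool_rot: [[0.976, 0.216, 0.0], [0.216, -0.976, -0.002], [-0.0, 0.002, -1.0]]
wrist_force: [3.3, -10.1, -0.9]
opening: 0.0442
finger_force: 5.3
```

>>> jog_arm --pt "0.001 -0.086 0 0 0 0.125" --pt "0.002 -0.172 0 0 0 0.25"

```text
time: 18.55
tool_pos: [0.4977, 0.017, 0.097]
tool_rot: [[0.982, 0.19, 0.0], [0.19, -0.982, -0.002], [-0.0, 0.002, -1.0]]
wrist_force: [2.3, -11.3, -1.1]
opening: 0.0445
finger_force: 5.7
```

About 11.5 N by both sensors, so the bolt is snug. I'll back off to centre and lift clear.

>>> jog_arm --pt "0 0.2 0 0 0 0" --pt "0 0.38 0 0 0 0" --pt "0 0.38 0 0 0 0"

```text
time: 18.92
tool_pos: [0.4997, 0.0099, 0.0972]
tool_rot: [[0.981, 0.192, 0.001], [0.192, -0.981, 0.0], [0.001, -0.0, -1.0]]
wrist_force: [1.7, -2.9, 0.0]
opening: 0.0444
finger_force: 1.5
```

>>> jog_arm --pt "0 0 -0.8 0 0 0" --pt "0 0 -2.2 0 0 0" --pt "0 0 -4 0 0 0" --pt "-1.5 2 -5 0 0 0" --pt "-2 4 -5 0 0 0"

```text
time: 19.55
tool_pos: [0.4691, -0.0975, 0.2239]
tool_rot: [[0.981, 0.196, 0.003], [0.196, -0.981, 0.001], [0.003, -0.0, -1.0]]
wrist_force: [0.4, -0.9, 0.3]
opening: 0.0444
finger_force: 0.0
```

>>> jog_arm --pt "0 2 0 0 0 0" --pt "0 4 0 0 0 0" --pt "0 6 0 0 0 0" --pt "0 6 0 0 0 0" --pt "0 6 0 0 0 0"

```text
time: 20.18
tool_pos: [0.4983, -0.2436, 0.2216]
tool_rot: [[0.981, 0.193, -0.001], [0.193, -0.981, 0.002], [-0.001, -0.002, -1.0]]
wrist_force: [-0.2, 1.2, 0.5]
opening: 0.0443
finger_force: 0.0
```

Run:
```python
from h import *
s=bot.get_state();print(s["time"],s["tool_pos"],s["wrist_force"])
a=crop("top",205,125,80,120,5)[:595]; b=crop("scene",225,170,110,150,4)[:595]
cv2.imwrite("pics/c7.png",np.hstack([a[:595],b[:595]])[:,:800])
```

```text
20.175 [ 0.49828563 -0.24363982  0.22163893] [-0.17308018  1.20353791  0.5465208 ]
```

View pics/c7.png

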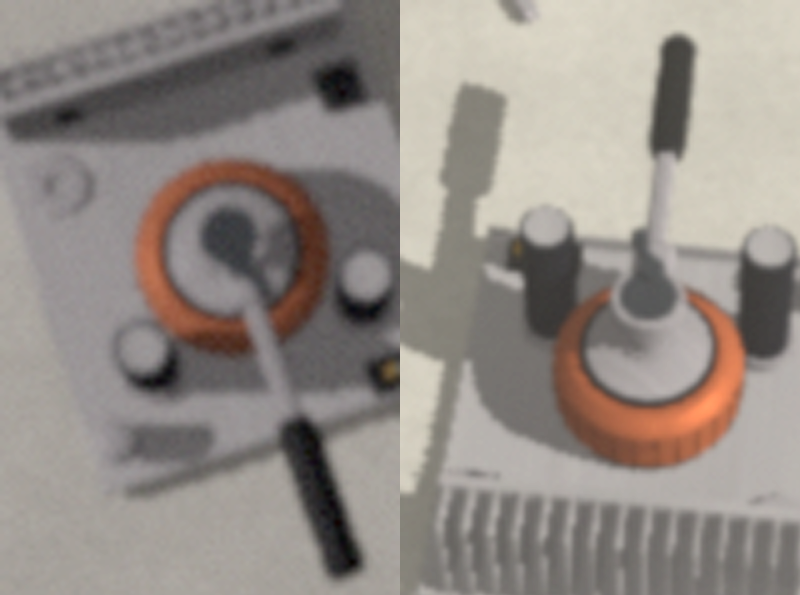

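The picture shows the arm clear and the handle released near 0°. The tab is still on the tighten side (left crop (262,277), right of the handle line), and the socket and washer are undisturbed.

```bash
python3 -c "
from workcell import bot
print(bot.hand_in())"
```

```text
the job is handed in; nothing more can be done
None
```

The selector is fully over to tighten, the bolt is snug at a measured push of about 11.5 N at mid-grip, the handle is released with the arm clear, and the job was handed in at about 20 s (no verdict was returned).

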